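# Set out the tasting trays on the serving counter

### The job

Set out the two tasting trays for opening. On the wood-lined tray stand the red-capped jar on the spot nearer the robot and the yellow-capped jar behind it on the far spot; on the white marble-lined tray stand the white bowl on the near spot with the wooden lid seated on top of it, and the green-capped jar behind it on the far spot. Everything stands upright and centred on its spot; knock nothing over, and leave the blue-capped jar and the brass bell where they are.

Things in the scene. Friction and masses are not known exactly. Their poses are not given: they have to be found in the camera images.
- tray_wood: Black-framed tray with light wood liner, fixed, 200 (x) by 116 (y) mm. Origin: centre of its underside, on the counter; x points along it, away from the robot (within 15 degrees), z up. Liner top 8 mm above the origin; frame 12 mm wide, 14 mm high. Two dark round spots 68 mm across: the near one (nearer the robot) centred at x = -45 mm, the far one at x = +45 mm, y = 0.
- tray_marble: Black-framed tray with white marble liner, fixed, 200 (x) by 116 (y) mm. Origin: centre of its underside, on the counter; x points along it, away from the robot (within 15 degrees), z up. Liner top 8 mm above the origin; frame 12 mm wide, 14 mm high. Two dark round spots 68 mm across: the near one (nearer the robot) centred at x = -45 mm, the far one at x = +45 mm, y = 0.
- jar_red: Closed round preserve jar with a red screw cap, dark red contents and a white band round its side; 48 mm diameter, 75 mm high, straight-sided, upright, about 0.2 kg. Origin: centre of its underside, z up. Loose, on the counter at the start.
- jar_yellow: Closed round preserve jar with a yellow screw cap, amber contents and a white band round its side; 48 mm diameter, 75 mm high, straight-sided, upright, about 0.2 kg. Origin: centre of its underside, z up. Loose, on the counter at the start.
- jar_green: Closed round preserve jar with a green screw cap, olive green contents and a white band round its side; 48 mm diameter, 75 mm high, straight-sided, upright, about 0.2 kg. Origin: centre of its underside, z up. Loose, on the counter at the start.
- jar_blue: Closed round preserve jar with a blue screw cap, dark purple contents and a white band round its side; 48 mm diameter, 75 mm high, straight-sided, upright, about 0.2 kg. Origin: centre of its underside, z up. Loose on the counter; not part of the job, to be left alone.
- bowl: White straight-sided round ceramic bowl (ramekin), open at the top: 60 mm outer diameter, 45 mm high, wall 4 mm (mouth 52 mm), about 0.16 kg. Origin: centre of its underside, z up. Loose, upright on the counter at the start.
- lid: Round wooden lid of the bowl, 50 g, loose on the counter, right way up. From below: a plug 44 mm across, 5 mm high, that drops into the bowl's mouth; a disc 64 mm across, 6 mm thick; a darker round knob 18 mm across, 22 mm high (top at 33 mm). Origin: centre of the plug's underside, z up; seated, it lies 40 mm above the bowl's origin.
- bell: Brass counter bell on a black foot, 72 mm diameter, 47 mm high, standing loose beyond the trays; to be left alone. Origin: centre of its underside.

How it is judged:
At the end, for the whole second after the job is handed in: Wood tray: red jar near, yellow jar far; marble tray: bowl near, green jar far: each within 15 mm of its spot in x and y, on the liner (+-4 mm), upright within 0.1 rad. Lid on the bowl: within 8 mm of centre, 36 to 44 mm above its origin, level within 0.1 rad. All released, at rest (x of jar_red in the frame of tray_wood between -0.06 and -0.03 m and y of jar_red in the frame of tray_wood between -0.015 and 0.015 m and z of jar_red in the frame of tray_wood between 0.004 and 0.012 m and angle between each of jar_red, jar_yellow, bowl, jar_green, lid's own z axis and vertical below 0.1 rad and x of jar_yellow in the frame of tray_wood between 0.03 and 0.06 m and y of jar_yellow in the frame of tray_wood between -0.015 and 0.015 m and z of jar_yellow in the frame of tray_wood between 0.004 and 0.012 m and x of bowl in the frame of tray_marble between -0.06 and -0.03 m and y of bowl in the frame of tray_marble between -0.015 and 0.015 m and z of bowl in the frame of tray_marble between 0.004 and 0.012 m and x of jar_green in the frame of tray_marble between 0.03 and 0.06 m and y of jar_green in the frame of tray_marble between -0.015 and 0.015 m and z of jar_green in the frame of tray_marble between 0.004 and 0.012 m and horizontal distance between lid and bowl below 0.008 m and z of lid in the frame of bowl between 0.036 and 0.044 m and linear speed of each of jar_red, jar_yellow, jar_green, bowl, lid below 0.02 m/s and angular speed of each of jar_red, jar_yellow, jar_green, bowl, lid below 0.3 rad/s); the robot touches nothing.
It fails at once if the blue-capped jar is moved by more than 20 mm (distance of jar_blue from where it was at the start of the episode above 0.02 m).
It fails at once if the bell is moved by more than 20 mm (distance of bell from where it was at the start of the episode above 0.02 m).
It fails at once if a jar, the bowl, the lid or the bell is knocked over (tilted by more than 0.7 rad) (angle between any of jar_red, jar_yellow, jar_green, bowl, lid, jar_blue, bell's own z axis and vertical above 0.7 rad).
It also fails if it takes over 131 s, if anything falls off the work surface, if the arm or the gripper's body presses on something with over 40 N, if the wrist force passes 120 N, or if a joint passes its speed limit or range.

### The arm

A 7-joint arm with a two-finger parallel gripper is mounted at the origin on the work surface. World frame = base frame: x ahead of the robot, y to its left, z up, the work surface at z = 0. Lengths are in m, angles in rad, forces in N, time in s.
With the tool pointing down it reaches from about 0.35 to 0.9 m from the base axis. Payload 8.1 kg.
Tool frame: the origin (TCP) lies on the centre line of the jaws, within the pads' length; the fingertips stand 14 mm ahead of it and the grasp point (between the pads) lies 5 mm behind it; z points along the fingers, y is the direction in which the jaws open and shut (so a half turn about z gives the same grasp; the last joint's range is limited). The gripper opens to 92 mm and grips with 3 to 60 N. Pads are 19 mm wide; open, the fingers measure 130 mm over their backs; the gripper's body (75 mm by 190 mm) begins 47 mm behind the grasp point.
Start: joints at [-1.393, 0.434, 0.025, 1.573, -0.012, 1.134, -0.075], TCP at [0.173, 0.601, 0.241] pointing down, gripper open.
Joint ranges: [-2.62, 2.62], [-0.44, 2.09], [-1.27, 1.32], [0.08, 2.57], [-1.32, 4.46], [0.12, 2], [-2.74, 2.74]. Speed limits (rad/s): [2.22, 2.22, 3.01, 3.01, 3.14, 3.14, 3.14].

### API

Orientations are given as a rotation vector (axis times angle).
In Python, from cell import observe, eyes, arm gives the robot as it stands.
- The arm moves only by the tool step_arm, never from a script. Its argument "series" is a list that holds one entry, the list of rows, each a list of 5 numbers: the finger opening in m, from 0 to 0.0918, then the shift along the world's x, y, z in m, then the turn about the world's z in degrees. In form: [[[hand, dx, dy, dz, spin], ...]]. A call has 1 to 20 rows; each row is the pose to reach, as a shift and turn from the pose measured when the call began; what a row does not reach only later rows make up. A row lasts 1/12 s, in which the tool goes at most 41.7 mm and 7.16 degrees, less where a joint would pass 70% of its speed; a pose out of reach is approached as far as the arm can. A call with a gripper value outside its range is refused whole. The fingers move at their own pace and stop on an object; "squeeze" is the grip in N (left out, the last holds). Time passes only in rows, so rows that repeat a pose let the fingers close. It gives the time, the measured TCP pose, the force and the opening at its end, in the units of the state.
- observe(): the state, without advancing time (a new reading comes with each control period).
- eyes.get_image(name): name is "scene" or "top" or "wrist"; returns (picture, depth): 420x560x3 uint8, red, green, blue; 420x560 float32, m along the optical axis (not along the pixel's ray), 0 where there is no reading.
- eyes.camera_params(name): a dict with "intrinsics" (3x3 intrinsics, pixels), "position" and "attitude" of the camera in the world. Camera axes: x right, y down, z forward; pixel columns grow to the right and rows downward; lengths in m; the calibration is good to about 2 mm. A picture is of the moment at which its call begins: read the wrist's pose just before it. camera_params takes no time and is no camera call; for the wrist camera it gives the pose at the moment of the call.
- arm.sign_off(): hands the job in, once; it reports no verdict.
The state is a dict: "clock": time; "joints": joint angles; "dq": joint speeds; "joint_efforts": joint torques, N m; "position": TCP position; "ee_rot": TCP orientation; "force": force on the tool from outside, world axes, zero at the start; "ft_torque": the same for the moment, N m; "width": opening from 0.0 (shut) to 1.0 (fully open).
Only numpy, scipy, OpenCV 4.12 (cv2) and the standard library are available. Lean on these libraries where they do the work, as an engineer would, in place of code of your own. Each camera call takes 0.05 s, during which the arm holds its last target.

## Working session

There is one attempt and no reset: what is moved stays moved. The work goes in short steps, Python scripts to look and compute and a tool call to move; the robot and the scene stay as the last step left them, time stands still between calls to the robot, and variables do not carry over. Pictures are saved under pics/ and viewed, and the job is handed in when it is done.

Besides the shell and the picture viewer there is one more tool, called after "Call:" by a JSON object that holds its "method" and its "body", one argument or row to a line. step_arm: Moves the arm, as the interface text tells. Its arguments: {"type":"object","properties":{"series":{"type":"array"},"squeeze":{"type":"number"}},"required":["series"]}

```bash
mkdir -p pics; ls; python3 - <<'E'
from cell import observe, eyes, arm
import cv2
s=observe(); print(s)
for n in ("scene","top","wrist"):
    p,d=eyes.get_image(n); cv2.imwrite(f"pics/{n}0.png",p[:,:,::-1]); c=eyes.camera_params(n); print(n,c, d.min(),d.max())
E
```

```text
pics
{'clock': 0.0, 'joints': array([-1.39259931,  0.43520945,  0.02499483,  1.5741125 , -0.01160077,
        1.13401082, -0.07508629]), 'dq': array([ 2.02196022e-03, -1.09368227e-03, -1.18821069e-03, -9.49965546e-04,
        1.22804638e-03,  1.44936415e-04, -7.77864099e-05]), 'joint_efforts': array([ 7.39636052e-04, -6.67834067e+01,  9.85442586e-01, -3.14453924e+01,
       -6.04944653e-02,  4.25481470e-02,  1.78696855e-04]), 'position': array([0.1731279 , 0.60001993, 0.23994767]), 'ee_rot': array([-4.39736051e-01, -3.11059222e+00,  2.50288658e-03]), 'force': array([-0.21994247, -0.10157512, -0.14067699]), 'ft_torque': array([ 0.01088822,  0.00283399, -0.00425602]), 'width': 1.0017386599642664}
scene {'intrinsics': array([[396.13158479,   0.        , 276.63432929],
       [  0.        , 396.13158479, 210.41170049],
       [  0.        ,   0.        ,   1.        ]]), 'position': array([0.94191684, 0.30134079, 0.79780199]), 'attitude': array([-1.10740713, -2.61504298,  0.70519519])} 0.0 2.4324946
top {'intrinsics': array([[545.84605729,   0.        , 271.67921152],
       [  0.        , 545.84605729, 208.37283097],
       [  0.        ,   0.        ,   1.        ]]), 'position': array([ 0.33979603, -0.01676215,  1.54926583]), 'attitude': array([-2.11995197,  2.14782891, -0.1669189 ])} 0.0 2.513524
wrist {'intrinsics': array([[362.35903464,   0.        , 281.26724085],
       [  0.        , 362.35903464, 212.00498415],
       [  0.        ,   0.        ,   1.        ]]), 'position': array([0.10551852, 0.61877197, 0.38467649]), 'attitude': array([2.33352737, 1.75566454, 0.2326883 ])} 0.0 1.1824127
```

View pics/scene0.png

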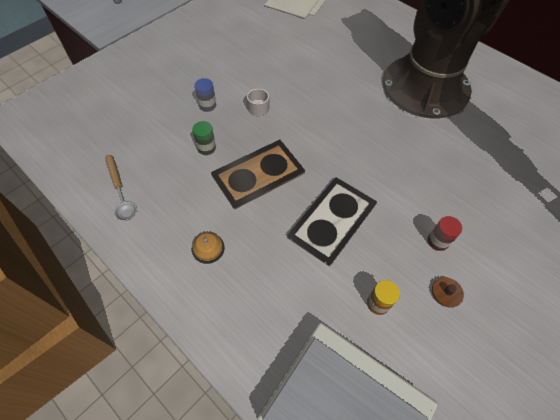

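View pics/top0.png

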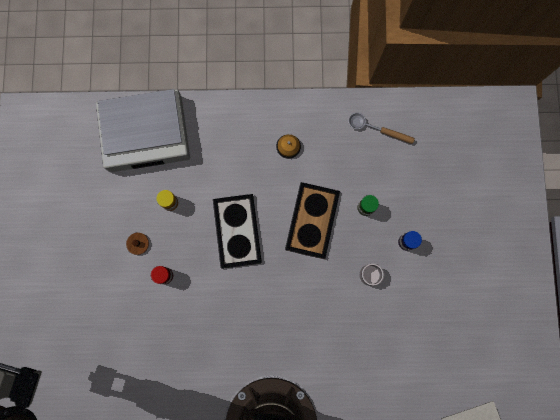

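View pics/wrist0.png

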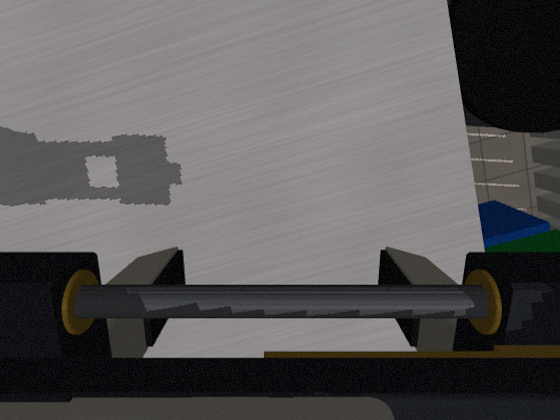

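```bash
cat > h.py <<'E'
import numpy as np, cv2
from scipy.spatial.transform import Rotation as R
from cell import observe, eyes, arm
def cam(n):
    c=eyes.camera_params(n); return c['intrinsics'],np.array(c['position']),R.from_rotvec(c['attitude']).as_matrix()
def ray(c,uv):
    K,p,A=c; uv=np.atleast_2d(uv).astype(float)
    d=np.c_[(uv[:,0]-K[0,2])/K[0,0],(uv[:,1]-K[1,2])/K[1,1],np.ones(len(uv))]@A.T
    return p,d
def onplane(c,uv,z):
    p,d=ray(c,uv); return p+d*((z-p[2])/d[:,2])[:,None]
def pts(c,D,mask):
    v,u=np.nonzero(mask&(D>0)); p,d=ray(c,np.c_[u,v]); return p+d*D[v,u][:,None],np.c_[u,v]
def tri(c1,u1,c2,u2):
    p,d=ray(c1,u1);q,e=ray(c2,u2);d=d[0];e=e[0]
    t=np.linalg.lstsq(np.c_[d,-e],q-p,rcond=None)[0]
    a=p+d*t[0];b=q+e*t[1];return (a+b)/2,np.linalg.norm(a-b)
E
python3 - <<'E'
from h import *
V={}
for n in("top","scene"):
    c=cam(n);I,D=eyes.get_image(n);V[n]=(c,I,D);np.savez(f"{n}0.npz",I=I,D=D)
roi={"top":dict(yellow=(167,199),red=(161,275),green=(370,204),blue=(412,240),bowl=(372,275),lid=(138,244),bell=(288,146)),
"scene":dict(yellow=(385,295),red=(447,230),green=(204,133),blue=(205,90),bowl=(259,101),lid=(449,291),bell=(208,246))}
for n,(c,I,D) in V.items():
    for k,(u,v) in roi[n].items():
        m=np.zeros(D.shape,bool);cv=m.astype(np.uint8);r=24 if k=="yellow" else 22
        m[v-r:v+r,u-r:u+r]=1
        P,uv=pts(c,D,m);h=P[:,2]>0.008
        top=np.percentile(P[h,2],97)
        t=P[:,2]>top-0.006
        (x,y),rad=cv2.minEnclosingCircle((P[t,:2]*1000).astype(np.float32))
        print(n,k,"top %.1f"%(top*1e3),"n",t.sum(),"mean",(P[t].mean(0)*1e3).round(1),"circ",round(x,1),round(y,1),round(rad,1),"table",(np.median(P[~h,2])*1e3).round(1))
    g=cv2.cvtColor(I,cv2.COLOR_RGB2GRAY)
    b=(g<45).astype(np.uint8)
    cs,hi=cv2.findContours(b,cv2.RETR_CCOMP,cv2.CHAIN_APPROX_NONE)
    for q in cs:
        a=cv2.contourArea(q)
        if 250<a<9000:
            mo=cv2.moments(q);cx,cy=mo['m10']/a,mo['m01']/a
            if not(180<cx<400 and 140<cy<270):continue
            print(n,"dark",a,round(cx,1),round(cy,1),"xy z8",(onplane(c,(cx,cy),.008)[0]*1e3).round(1),"z14",(onplane(c,(cx,cy),.014)[0,:2]*1e3).round(1),cv2.minAreaRect(q)[1])
E
```

```text
top yellow top 80.3 n 150 mean [614.1 284.5  77.2] circ 613.7 284.3 24.2 table 0.5
top red top 81.3 n 132 mean [406.1 295.2  78. ] circ 405.4 295.3 23.4 table 0.4
top green top 81.4 n 135 mean [ 591.5 -276.    78.3] circ 592.1 -276.1 23.2 table 0.7
top blue top 81.5 n 134 mean [ 490.8 -388.1   78.3] circ 491.4 -387.8 23.8 table 0.7
top bowl top 49.4 n 74 mean [ 400.6 -280.9   46.6] circ 400.3 -281.2 30.1 table 1.0
top lid top 34.5 n 30 mean [496.2 373.5  33.2] circ 497.6 374.2 9.1 table 0.7
top bell top 43.8 n 80 mean [775.4 -58.5  41.3] circ 773.3 -58.6 23.7 table 0.9
top dark 382.0 238.7 246.0 xy z8 [485.6  86.1   8. ] z14 [485.   85.7] (21.92030906677246, 21.920310974121094)
top dark 395.0 308.9 235.2 xy z8 [ 513.8 -113.4    8. ] z14 [ 513.2 -113.1] (22.0, 22.0)
top dark 375.0 234.9 214.8 xy z8 [575.1  96.7   8. ] z14 [574.2  96.2] (21.92030906677246, 21.92030906677246)
top dark 383.5 315.8 204.7 xy z8 [ 601.1 -135.1    8. ] z14 [ 600.1 -134.6] (22.0, 22.0)
top dark 2746.5 237.0 231.1 xy z8 [528.3  90.6   8. ] z14 [527.5  90.2] (70.19227600097656, 41.04680633544922)
top dark 2136.
[... 717 characters left out ...]
80.6   43.1] circ 399.1 -280.6 31.9 table -0.3
scene lid top 32.7 n 67 mean [496.4 374.   31.6] circ 495.6 374.2 9.3 table -0.6
scene bell top 38.7 n 293 mean [775.3 -57.   35.8] circ 774.3 -58.1 23.5 table -0.3
scene dark 504.5 321.8 232.5 xy z8 [572.3  97.6   8. ] z14 [575.1  99.2] (23.0, 27.0)
scene dark 342.5 338.6 241.0 xy z8 [562.5 138.2   8. ] z14 [565.4 139.5] (33.98823547363281, 80.05123138427734)
scene dark 440.5 343.1 205.3 xy z8 [483.2  86.8   8. ] z14 [486.7  88.5] (22.0, 26.0)
scene dark 355.0 274.2 164.1 xy z8 [ 509.9 -111.5    8. ] z14 [ 513.2 -108.4] (19.0, 24.0)
scene dark 281.5 283.3 162.3 xy z8 [489.7 -99.2   8. ] z14 [493.2 -96.2] (40.045257568359375, 36.204124450683594)
```

The jars, bowl and lid agree between the two views to 1–2 mm, and their heights match the text. Wood spots are at about (513,-113) and (601,-135) mm, marble spots at about (485,86) and (575,97) mm. I'll start with the red jar.

Call:
{"method": "step_arm", "body": {
  "series": [
    [[0.09,0.02,-0.025,0,1],[0.09,0.04,-0.05,0,2],[0.09,0.06,-0.08,0,2],[0.09,0.08,-0.105,0,2],[0.09,0.1,-0.13,0,2],[0.09,0.12,-0.155,0,2],[0.09,0.14,-0.18,0,2],[0.09,0.16,-0.21,0,2],[0.09,0.18,-0.235,0,2],[0.09,0.2,-0.26,0,2],[0.09,0.215,-0.28,-0.01,2],[0.09,0.225,-0.295,-0.02,2],[0.09,0.23,-0.302,-0.04,2],[0.09,0.2325,-0.3045,-0.06,2],[0.09,0.2325,-0.3045,-0.08,2],[0.09,0.2325,-0.3045,-0.09,2],[0.09,0.2325,-0.3045,-0.09,2]]
  ],
  "squeeze": 20
}}

```text
clock: 1.67
position: [0.4046, 0.295, 0.1485]
ee_rot: [-0.385, -3.115, 0.006]
force: [-0.8, -0.4, -0.2]
width: 0.981
```

```bash
python3 - <<'E'
from h import *
s=observe();print(s['clock'],s['position'],s['ee_rot'],s['joints'])
p,d=eyes.get_image("wrist");cv2.imwrite("pics/w1.png",p[:,:,::-1])
E
```

```text
1.6667 [0.40455381 0.29496292 0.14847263] [-0.38495696 -3.11538531  0.00571956] [-0.84649104  0.34103597  0.13963046  1.99012127 -0.06298848  0.81888798
  0.65336003]
```

View pics/w1.png

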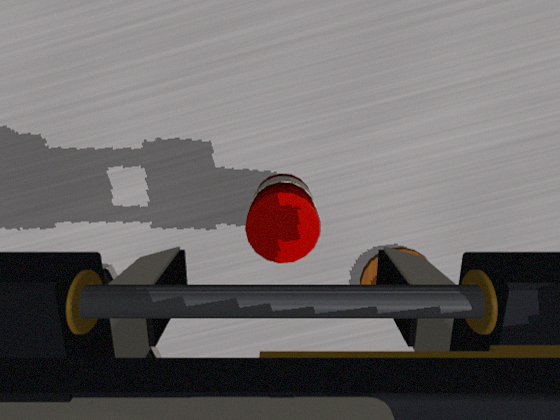

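The red cap is centred at (283,226), midway between the fingers at 186 and 380. I'll check the fore-aft position by casting it onto a plane.

```bash
cat >> h.py <<'E'
HS={'red':((0,8),),'yellow':((18,35),),'green':((40,85),),'blue':((100,135),)}
def wcap(col,z):
    s=observe();c=cam("wrist");I,D=eyes.get_image("wrist")
    P,uv=pts(c,D,np.ones(D.shape,bool))
    H=cv2.cvtColor(I,cv2.COLOR_RGB2HSV)[uv[:,1],uv[:,0]]
    lo,hi=HS[col][0]
    m=(H[:,0]>=lo)&(H[:,0]<=hi)&(H[:,1]>120)&(H[:,2]>40)&(np.linalg.norm(P[:,:2]-s['position'][:2],axis=1)<.06)
    top=np.percentile(P[m,2],95);t=m&(P[:,2]>top-.006)
    (x,y),r=cv2.minEnclosingCircle((uv[t]).astype(np.float32))
    print(col,"top",top,"mean",P[t].mean(0).round(4),"ray",onplane(c,(x,y),z)[0].round(4),"tcp",s['position'].round(4),s['clock'])
    return I
E
python3 - <<'E'
from h import *
wcap('red',.075)
E
```

```text
red top 0.07658949230861653 mean [0.403  0.2954 0.0755] ray [0.4027 0.2949 0.075 ] tcp [0.4051 0.2956 0.1498] 1.7167
```

Call:
{"method": "step_arm", "body": {
  "series": [
    [[0.09,-0.001,0,-0.02,0],[0.09,-0.001,0,-0.045,0],[0.09,-0.001,0,-0.07,0],[0.09,-0.001,0,-0.09,0],[0.09,-0.001,0,-0.1,0],[0.09,-0.001,0,-0.105,0],[0.09,-0.001,0,-0.105,0],[0.09,-0.001,0,-0.105,0],[0.04,-0.001,0,-0.105,0],[0.04,-0.001,0,-0.105,0],[0.04,-0.001,0,-0.105,0],[0.04,-0.001,0,-0.105,0],[0.04,-0.001,0,-0.105,0],[0.04,-0.001,0,-0.105,0],[0.04,-0.001,0,-0.105,0],[0.04,-0.001,0,-0.105,0]]
  ],
  "squeeze": 20
}}

```text
clock: 3.1
position: [0.4046, 0.296, 0.0457]
ee_rot: [-0.385, -3.118, 0.001]
force: [-0.6, -0.5, 2.3]
width: 0.52
```

Call:
{"method": "step_arm", "body": {
  "series": [
    [[0.04,0,0,0.01,0],[0.04,0,0,0.025,0],[0.04,0,0,0.045,0],[0.04,0,0,0.065,0],[0.04,0.005,-0.01,0.085,0],[0.04,0.01,-0.03,0.1,0],[0.04,0.015,-0.055,0.1,0],[0.04,0.02,-0.085,0.1,0],[0.04,0.03,-0.115,0.1,0],[0.04,0.04,-0.145,0.1,0],[0.04,0.045,-0.175,0.1,0],[0.04,0.055,-0.205,0.1,0],[0.04,0.06,-0.235,0.1,0],[0.04,0.07,-0.265,0.1,0],[0.04,0.075,-0.295,0.1,0],[0.04,0.085,-0.325,0.1,0],[0.04,0.09,-0.35,0.1,0],[0.04,0.1,-0.375,0.1,0],[0.04,0.105,-0.395,0.1,0],[0.04,0.108,-0.408,0.1,0]]
  ]
}}

```text
clock: 4.77
position: [0.5129, -0.1148, 0.1464]
ee_rot: [0.389, 3.117, -0.003]
force: [1.0, -0.4, -1.7]
width: 0.519
```

```bash
python3 - <<'E'
from h import *
I=wcap('red',.18)
cv2.imwrite("pics/w2.png",I[:,:,::-1]); print(observe()['ee_rot'])
E
```

```text
red top 0.17701779848302995 mean [ 0.5086 -0.1147  0.1764] ray [ 0.5087 -0.1148  0.18  ] tcp [ 0.5129 -0.1148  0.1464] 4.7667
[ 0.39174566  3.11607742 -0.00479697]
```

View pics/w2.png

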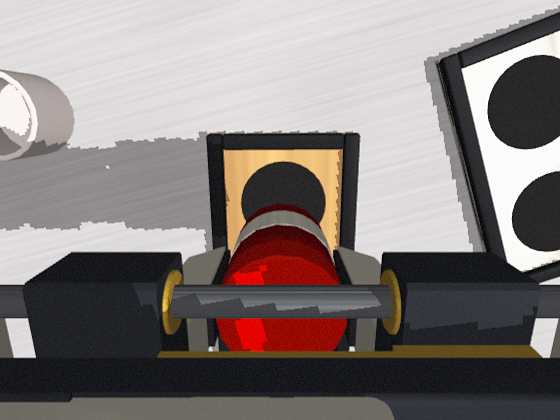

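```bash
python3 - <<'E'
from h import *
c=cam("wrist");print(c[1],onplane(c,[(283,190),(283,140),(283,262),(20,115)],.008))
I=cv2.imread("pics/w2.png")
# visible edge points of spot: upper arc
g=cv2.cvtColor(I,cv2.COLOR_BGR2HSV)
m=((g[:,:,2]<70)&(g[:,:,1]<120)).astype(np.uint8);m[:152]=0;m[212:]=0;m[:,:236]=0;m[:,330:]=0
v,u=np.nonzero(m);P=onplane(c,np.c_[u,v],.008)[:,:2]
(cx,cy),r=cv2.minEnclosingCircle((P*1000).astype(np.float32));print(cx,cy,r)
print(P.min(0),P.max(0))
E
```

```text
[ 0.44476021 -0.10011523  0.29093916] [[ 0.50205341 -0.11412401  0.008     ]
 [ 0.46412005 -0.10448348  0.008     ]
 [ 0.56188722 -0.12933041  0.008     ]
 [ 0.39695614 -0.292482    0.008     ]]
511.79656982421875 -116.83390045166016 33.522857666015625
[ 0.47928107 -0.15029975] [ 0.52681747 -0.08338968]
```

Call:
{"method": "step_arm", "body": {
  "series": [
    [[0.04,0.001,0,-0.01,0],[0.04,0.002,0,-0.025,0],[0.04,0.002,0,-0.045,0],[0.04,0.002,0,-0.065,0],[0.04,0.002,0,-0.08,0],[0.04,0.002,0,-0.087,0],[0.04,0.002,0,-0.09,0],[0.04,0.002,0,-0.092,0],[0.04,0.002,0,-0.092,0],[0.04,0.002,0,-0.092,0]]
  ]
}}

```text
clock: 5.65
position: [0.5156, -0.1169, 0.0552]
ee_rot: [0.391, 3.115, -0.005]
force: [0.5, 0.1, -2.6]
width: 0.517
```

Call:
{"method": "step_arm", "body": {
  "series": [
    [[0.04,-0.001,0.001,-0.001,0],[0.04,-0.001,0.001,-0.001,0],[0.04,-0.001,0.001,-0.001,0],[0.06,-0.001,0.001,-0.001,0],[0.075,-0.001,0.001,-0.001,0],[0.08,-0.001,0.001,-0.001,0],[0.08,-0.001,0.001,-0.001,0],[0.08,0,0,0.01,0],[0.08,0,0,0.03,0],[0.08,0,0,0.06,0],[0.08,0,0,0.09,0],[0.08,0,0,0.11,0],[0.08,0,0,0.11,0]]
  ]
}}

```text
clock: 6.73
position: [0.518, -0.1175, 0.1694]
ee_rot: [0.391, 3.108, -0.004]
force: [0.6, -0.1, -0.4]
width: 0.874
```

```bash
python3 - <<'E'
from h import *
I=wcap('red',.083)
cv2.imwrite("pics/w3.png",I[:,:,::-1])
I,D=eyes.get_image("scene");cv2.imwrite("pics/s3.png",I[100:300,150:450,::-1].repeat(2,0).repeat(2,1))
E
```

```text
red top 0.08459484695000677 mean [ 0.5133 -0.1162  0.0835] ray [ 0.5134 -0.1165  0.083 ] tcp [ 0.518  -0.1175  0.1694] 6.7333
```

View pics/w3.png

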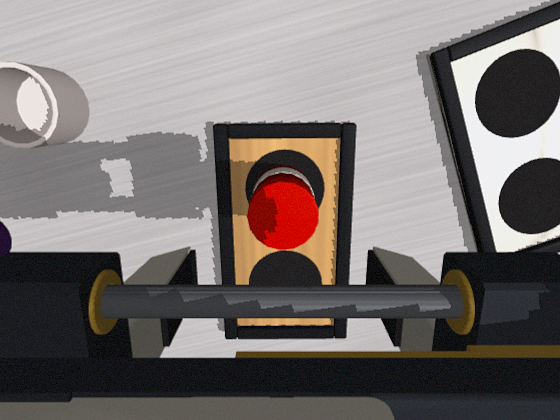

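View pics/s3.png

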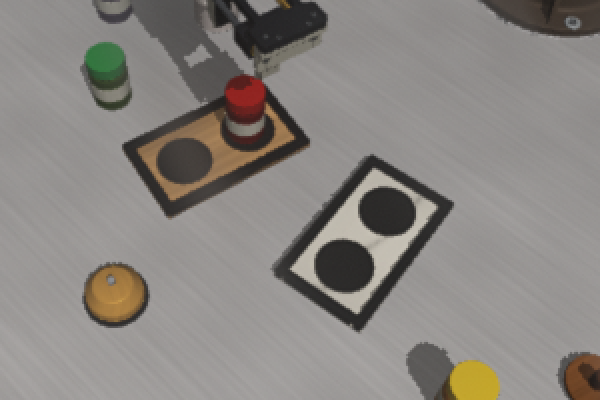

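The red jar is upright on the near spot, within about 3 mm. Next is the bowl.

Call:
{"method": "step_arm", "body": {
  "series": [
    [[0.09,-0.015,-0.02,0,0],[0.09,-0.035,-0.05,0,0],[0.09,-0.055,-0.08,0,0],[0.09,-0.075,-0.105,0,0],[0.09,-0.095,-0.13,-0.01,0],[0.09,-0.11,-0.15,-0.025,0],[0.09,-0.117,-0.161,-0.04,0],[0.09,-0.117,-0.163,-0.045,0],[0.09,-0.117,-0.163,-0.045,0],[0.09,-0.117,-0.163,-0.045,0]]
  ]
}}

```text
clock: 7.67
position: [0.3994, -0.2789, 0.1203]
ee_rot: [0.39, 3.115, -0.003]
force: [0.3, -0.6, -0.4]
width: 0.981
```

```bash
python3 - <<'E'
from h import *
s=observe();c=cam("wrist");I,D=eyes.get_image("wrist");cv2.imwrite("pics/w4.png",I[:,:,::-1])
P,uv=pts(c,D,np.ones(D.shape,bool))
m=(np.linalg.norm(P[:,:2]-s['position'][:2],axis=1)<.042)&(P[:,2]>.040)&(P[:,2]<.052)
print((P[m].min(0)+P[m].max(0))/2,P[m].max(0)-P[m].min(0),s['position'],s['clock'],np.percentile(P[m,2],90))
E
```

```text
[ 0.39893999 -0.28347565  0.04384277] [0.05947361 0.05937768 0.00760699] [ 0.39936253 -0.27889944  0.12034268] 7.6667 0.04621345419131806
```

View pics/w4.png

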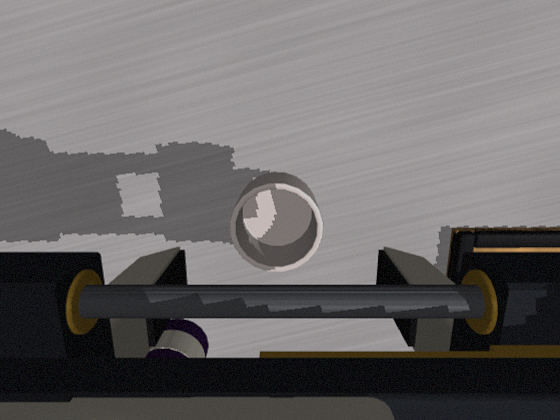

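The bowl rim is centred at (277,226), between the fingers at 186 and 378, so I'm shifting 3 mm toward -y.

Call:
{"method": "step_arm", "body": {
  "series": [
    [[0.09,0,-0.003,-0.02,0],[0.09,0,-0.003,-0.045,0],[0.09,0,-0.003,-0.065,0],[0.09,0,-0.003,-0.08,0],[0.09,0,-0.003,-0.088,0],[0.09,0,-0.003,-0.091,0],[0.09,0,-0.003,-0.092,0],[0.09,0,-0.003,-0.092,0],[0.05,0,-0.003,-0.092,0],[0.05,0,-0.003,-0.092,0],[0.05,0,-0.003,-0.092,0],[0.05,0,-0.003,-0.092,0],[0.05,0,-0.003,-0.092,0],[0.05,0,-0.003,-0.092,0],[0.05,0,-0.003,-0.092,0]]
  ]
}}

```text
clock: 8.97
position: [0.4, -0.282, 0.0291]
ee_rot: [0.389, 3.113, -0.004]
force: [0.0, 0.0, 5.1]
width: 0.652
```

Call:
{"method": "step_arm", "body": {
  "series": [
    [[0.05,0,0,0.01,0],[0.05,0,0,0.03,0],[0.05,0,0,0.055,0],[0.05,0,0.005,0.08,0],[0.05,0.005,0.02,0.1,1],[0.05,0.01,0.04,0.115,3],[0.05,0.015,0.065,0.12,5],[0.05,0.02,0.09,0.12,7],[0.05,0.025,0.12,0.12,9],[0.05,0.03,0.15,0.12,11],[0.05,0.04,0.18,0.12,13],[0.05,0.05,0.21,0.12,15],[0.05,0.055,0.24,0.12,17],[0.05,0.06,0.27,0.12,19],[0.05,0.07,0.3,0.12,21],[0.05,0.075,0.325,0.12,21],[0.05,0.08,0.345,0.12,21],[0.05,0.084,0.36,0.12,21],[0.05,0.086,0.368,0.12,21],[0.05,0.086,0.368,0.12,21]]
  ]
}}

```text
clock: 10.63
position: [0.4861, 0.0877, 0.1493]
ee_rot: [-0.189, 3.131, -0.002]
force: [0.2, 0.9, -2.1]
width: 0.655
```

```bash
python3 - <<'E'
from h import *
s=observe();c=cam("wrist");I,D=eyes.get_image("wrist");cv2.imwrite("pics/w5.png",I[:,:,::-1]);print(s['position'],s['ee_rot'])
P,uv=pts(c,D,np.ones(D.shape,bool));r=P[:,:2]-s['position'][:2]
m=(np.linalg.norm(r,axis=1)<.042)&(P[:,2]>.154)&(P[:,2]<.175)
print("bowl",(P[m].min(0)+P[m].max(0))/2,P[m].max(0)-P[m].min(0))
g=I.max(2)[uv[:,1],uv[:,0]]
m=(P[:,2]>0)&(P[:,2]<.012)&(g<60)
import numpy as np
M=np.zeros(D.shape,np.uint8);M[uv[m,1],uv[m,0]]=255;cv2.imwrite("pics/m5.png",M)
n,L,st,ce=cv2.connectedComponentsWithStats(M)
for i in range(1,n):
    if st[i,4]>600:
        q=np.argwhere(L==i)[:,::-1];Q=onplane(c,q,.008)[:,:2]*1e3;print(st[i],Q.min(0),Q.max(0),(Q.min(0)+Q.max(0))/2)
E
```

```text
[0.48612007 0.08774426 0.1493007 ] [-1.89238997e-01  3.13122126e+00 -1.73567240e-03]
bowl [0.48361588 0.08647202 0.1644985 ] [0.05709648 0.08066005 0.02099552]
[ 239  158   82   55 2914] [450.13686941  51.5423882 ] [497.84183323 118.16332323] [473.98935132  84.85285572]
[   0  164   74   80 1944] [ 478.67992633 -138.81486102] [545.70774214 -81.55953055] [ 512.19383424 -110.18719578]
```

View pics/w5.png

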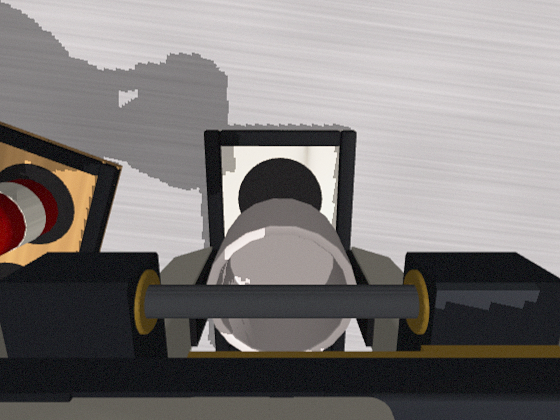

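The bowl is aligned over the marble near spot (spot arc at u=280, bowl at u=280). Lowering it now.

Call:
{"method": "step_arm", "body": {
  "series": [
    [[0.05,0,-0.001,-0.015,0],[0.05,0,-0.001,-0.035,0],[0.05,0,-0.001,-0.06,0],[0.05,0,-0.001,-0.08,0],[0.05,0,-0.001,-0.095,0],[0.05,0,-0.001,-0.105,0],[0.05,0,-0.001,-0.11,0],[0.05,0,-0.001,-0.112,0],[0.05,0,-0.001,-0.113,0],[0.05,0,-0.001,-0.113,0],[0.075,0,-0.001,-0.113,0],[0.09,0,-0.001,-0.113,0],[0.09,0,-0.001,-0.113,0],[0.09,0,-0.001,-0.113,0],[0.09,0,-0.001,-0.1,0],[0.09,0,-0.001,-0.08,0],[0.09,0,-0.001,-0.05,0],[0.09,0,-0.001,-0.02,0],[0.09,0,0,0,0],[0.09,0,0,0,0]]
  ]
}}

```text
clock: 12.35
position: [0.4883, 0.0869, 0.1532]
ee_rot: [-0.187, 3.125, -0.0]
force: [0.8, 1.0, 0.9]
width: 0.979
```

```bash
python3 - <<'E'
from h import *
s=observe();c=cam("wrist");I,D=eyes.get_image("wrist");cv2.imwrite("pics/w6.png",I[:,:,::-1]);print(s['position'],s['force'])
P,uv=pts(c,D,np.ones(D.shape,bool));r=P[:,:2]-s['position'][:2]
m=(np.linalg.norm(r,axis=1)<.042)&(P[:,2]>.048)&(P[:,2]<.06)
print("bowl",(P[m].min(0)+P[m].max(0))/2,P[m].max(0)-P[m].min(0))
E
```

```text
[0.48826154 0.08685283 0.15324067] [0.84650927 1.00108517 0.89000868]
bowl [0.48482905 0.08355498 0.0518159 ] [0.05927796 0.05897966 0.00759542]
```

View pics/w6.png

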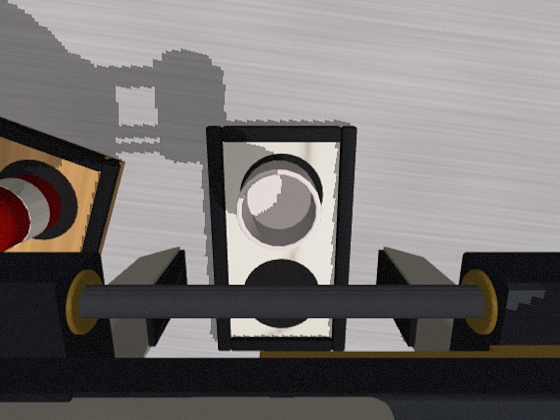

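The bowl is centred on the near spot. Next is the lid.

Call:
{"method": "step_arm", "body": {
  "series": [
    [[0.09,0,0.015,0,0],[0.09,0,0.04,0,0],[0.09,0,0.075,0,0],[0.08,0.002,0.11,0,0],[0.07,0.004,0.145,0,0],[0.06,0.005,0.18,0,0],[0.06,0.006,0.215,0,0],[0.06,0.007,0.245,-0.01,0],[0.06,0.008,0.268,-0.02,0],[0.06,0.008,0.282,-0.035,0],[0.06,0.008,0.287,-0.045,0],[0.06,0.008,0.287,-0.045,0],[0.06,0.008,0.287,-0.045,0]]
  ]
}}

```text
clock: 13.48
position: [0.4949, 0.372, 0.105]
ee_rot: [-0.186, 3.129, -0.005]
force: [0.2, -1.2, 0.1]
width: 0.655
```

```bash
python3 - <<'E'
from h import *
s=observe();c=cam("wrist");I,D=eyes.get_image("wrist");cv2.imwrite("pics/w7.png",I[:,:,::-1]);print(s['position'],s['ee_rot'])
P,uv=pts(c,D,np.ones(D.shape,bool));r=P[:,:2]-s['position'][:2]
for lo,hi in((.028,.037),(.009,.0145)):
    m=(np.linalg.norm(r,axis=1)<.042)&(P[:,2]>lo)&(P[:,2]<hi)
    print(lo,(P[m].min(0)+P[m].max(0))/2,P[m].max(0)-P[m].min(0))
E
```

```text
[0.4948646  0.37196194 0.10500373] [-0.1862861   3.1292765  -0.00477238]
0.028 [0.4952548  0.37288948 0.03162064] [0.017143   0.01730599 0.0071058 ]
0.009 [0.49562666 0.37303567 0.01174143] [0.06357292 0.06311909 0.00542642]
```

View pics/w7.png

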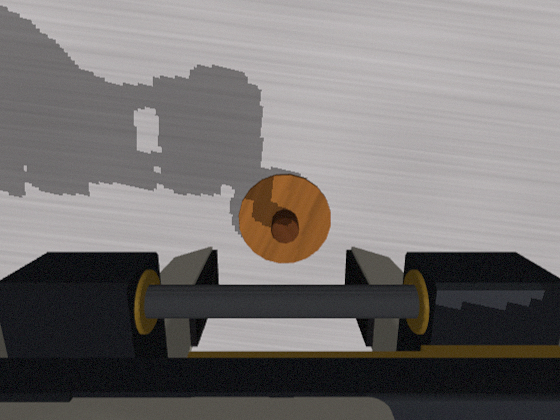

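The knob at (285,226) is centred between the jaws.

Call:
{"method": "step_arm", "body": {
  "series": [
    [[0.06,0.001,0.001,-0.015,0],[0.06,0.001,0.001,-0.035,0],[0.06,0.001,0.001,-0.055,0],[0.06,0.001,0.001,-0.068,0],[0.06,0.001,0.001,-0.075,0],[0.06,0.001,0.001,-0.078,0],[0.06,0.001,0.001,-0.078,0],[0.06,0.001,0.001,-0.078,0],[0.008,0.001,0.001,-0.078,0],[0.008,0.001,0.001,-0.078,0],[0.008,0.001,0.001,-0.078,0],[0.008,0.001,0.001,-0.078,0],[0.008,0.001,0.001,-0.078,0],[0.008,0.001,0.001,-0.078,0],[0.008,0.001,0.001,-0.078,0],[0.008,0.001,0.001,-0.078,0]]
  ]
}}

```text
clock: 14.87
position: [0.4966, 0.3729, 0.028]
ee_rot: [-0.185, 3.128, -0.003]
force: [-1.1, -0.3, 0.2]
width: 0.19
```

Call:
{"method": "step_arm", "body": {
  "series": [
    [[0.008,0,0,0.01,0],[0.008,0,0,0.03,0],[0.008,0,0,0.055,0],[0.008,0,-0.005,0.08,0],[0.008,0,-0.02,0.095,0],[0.008,-0.001,-0.045,0.1,0],[0.008,-0.002,-0.07,0.1,0],[0.008,-0.003,-0.1,0.1,0],[0.008,-0.004,-0.13,0.1,0],[0.008,-0.006,-0.16,0.1,0],[0.008,-0.007,-0.19,0.1,0],[0.008,-0.008,-0.215,0.1,0],[0.008,-0.009,-0.24,0.1,0],[0.008,-0.01,-0.26,0.1,0],[0.008,-0.011,-0.275,0.1,0],[0.008,-0.011,-0.284,0.1,0],[0.008,-0.011,-0.288,0.1,0],[0.008,-0.011,-0.288,0.1,0],[0.008,-0.011,-0.288,0.1,0]]
  ]
}}

```text
clock: 16.45
position: [0.4858, 0.0857, 0.1282]
ee_rot: [-0.186, 3.128, -0.002]
force: [-1.4, -0.0, 0.5]
width: 0.189
```

```bash
python3 - <<'E'
from h import *
s=observe();c=cam("wrist");I,D=eyes.get_image("wrist");cv2.imwrite("pics/w8.png",I[:,:,::-1]);print(s['position'],s['ee_rot'])
P,uv=pts(c,D,np.ones(D.shape,bool));r=P[:,:2]-s['position'][:2]
for n,lo,hi in(("lid",.103,.118),("bowl",.046,.06)):
    m=(np.linalg.norm(r,axis=1)<.045)&(P[:,2]>lo)&(P[:,2]<hi)
    print(n,P[m].min(0),P[m].max(0),(P[m].min(0)+P[m].max(0))/2)
    A=np.c_[2*P[m,:2],np.ones(m.sum())]
for n in("top","scene"):
    c=cam(n);I,D=eyes.get_image(n);cv2.imwrite(f"pics/{n}8.png",I[:,:,::-1])
    P,uv=pts(c,D,np.ones(D.shape,bool));r=P[:,:2]-s['position'][:2]
    for q,lo,hi in(("lid",.103,.12),("bowl",.046,.06)):
        m=(np.linalg.norm(r,axis=1)<.045)&(P[:,2]>lo)&(P[:,2]<hi)
        if m.sum()>5: print(n,q,m.sum(),P[m].min(0),P[m].max(0))
E
```

```text
[0.48578483 0.08573524 0.12820196] [-1.85639379e-01  3.12756678e+00 -2.49841851e-03]
lid [0.45297179 0.05328433 0.10631243] [0.51680486 0.1147385  0.11799615] [0.48488832 0.08401141 0.11215429]
bowl [0.45522078 0.0540841  0.04602796] [0.48162314 0.11016827 0.05561142] [0.46842196 0.08212618 0.05081969]
scene lid 345 [0.45752561 0.05522667 0.1045846 ] [0.51705126 0.11877216 0.11995191]
scene bowl 117 [0.46290037 0.05631923 0.04601026] [0.51506275 0.11430736 0.05660825]
```

View pics/w8.png

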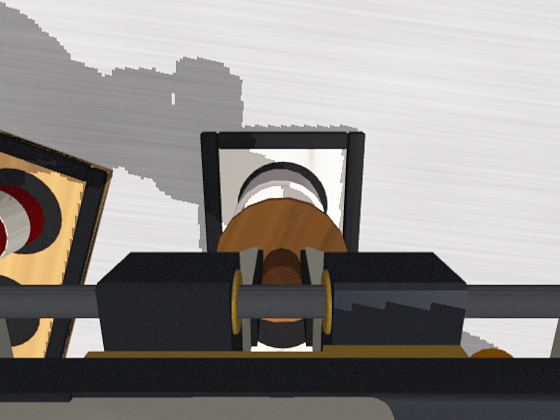

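View pics/scene8.png

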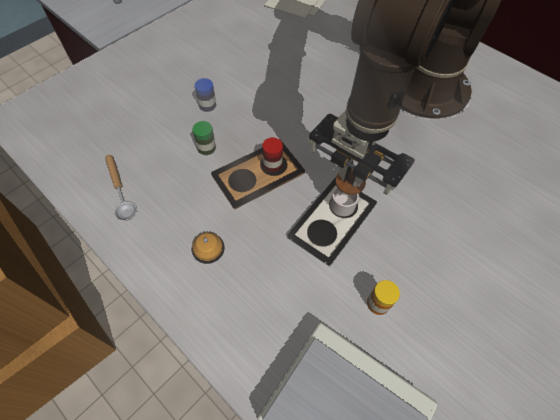

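The lid is within about 1 mm of the bowl centre. Lowering it slowly.

Call:
{"method": "step_arm", "body": {
  "series": [
    [[0.008,0,0,-0.01,0],[0.008,0,0,-0.025,0],[0.008,0,0,-0.035,0],[0.008,0,0,-0.041,0],[0.008,0,0,-0.044,0],[0.008,0,0,-0.047,0],[0.008,0,0,-0.05,0],[0.008,0,0,-0.052,0],[0.008,0,0,-0.053,0],[0.008,0,0,-0.053,0],[0.008,0,0,-0.053,0]]
  ]
}}

```text
clock: 17.52
position: [0.4859, 0.0861, 0.0759]
ee_rot: [-0.187, 3.127, -0.002]
force: [-2.8, 0.0, 10.2]
width: 0.193
```

Call:
{"method": "step_arm", "body": {
  "series": [
    [[0.008,0,0,0.0005,0],[0.03,0,0,0.0005,0],[0.04,0,0,0.0005,0],[0.05,0,0,0.0005,0],[0.05,0,0,0.0005,0],[0.05,0,0,0.015,0],[0.05,0,0,0.04,0],[0.06,0,0,0.07,0],[0.06,0,0,0.1,0],[0.06,0,0,0.1,0]]
  ]
}}

```text
clock: 18.35
position: [0.4887, 0.0867, 0.1808]
ee_rot: [-0.186, 3.119, 0.001]
force: [1.0, 0.3, -0.1]
width: 0.648
```

```bash
python3 - <<'E'
from h import *
s=observe();c=cam("wrist");I,D=eyes.get_image("wrist");cv2.imwrite("pics/w9.png",I[:,:,::-1]);print(s['position'],s['ee_rot'])
P,uv=pts(c,D,np.ones(D.shape,bool));r=P[:,:2]-s['position'][:2]
for n,lo,hi in(("lid",.054,.064),("knob",.076,.085)):
    m=(np.linalg.norm(r,axis=1)<.045)&(P[:,2]>lo)&(P[:,2]<hi)
    A=np.c_[P[m,:2],np.ones(m.sum())];print(n,(P[m].min(0)+P[m].max(0))/2,P[m].max(0)-P[m].min(0),"top med",np.median(P[m,2]),"slope",np.linalg.lstsq(A,P[m,2],rcond=None)[0][:2])
E
```

```text
[0.48869097 0.08665819 0.18077411] [-1.86093444e-01  3.11947220e+00  6.66751409e-04]
lid [0.48536295 0.08536622 0.05913882] [0.06353139 0.06323665 0.0092287 ] top med 0.059584374649496064 slope [ 2.08027742e-03 -1.94584420e-05]
knob [0.48520811 0.08513877 0.07975001] [0.01729187 0.01713035 0.00720861] top med 0.08147869378978909 slope [0.07064911 0.00629513]
```

View pics/w9.png

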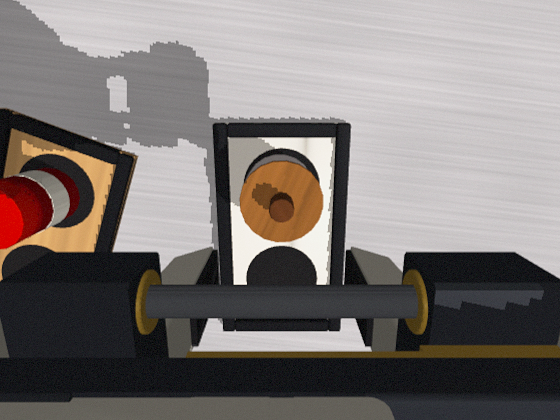

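The lid is level, with its disc top at 59.6 mm (59 expected) and centred. Next is the yellow jar.

Call:
{"method": "step_arm", "body": {
  "series": [
    [[0.06,0.01,0.015,0,0],[0.07,0.025,0.04,0,0],[0.08,0.04,0.065,0,0],[0.09,0.058,0.092,0,0],[0.09,0.076,0.12,0,0],[0.09,0.094,0.148,0,0],[0.09,0.11,0.173,-0.005,0],[0.09,0.12,0.19,-0.015,0],[0.09,0.124,0.197,-0.025,0],[0.09,0.125,0.198,-0.03,0],[0.09,0.125,0.198,-0.03,0]]
  ]
}}

```text
clock: 19.32
position: [0.6113, 0.2832, 0.1457]
ee_rot: [-0.187, 3.125, -0.004]
force: [-0.0, -0.4, -0.5]
width: 0.981
```

```bash
python3 - <<'E'
from h import *
I=wcap('yellow',.075);cv2.imwrite("pics/w10.png",I[:,:,::-1])
E
```

```text
yellow top 0.22494951595949492 mean [0.5853 0.3076 0.2239] ray [0.6811 0.3093 0.075 ] tcp [0.6113 0.2832 0.1457] 19.3167
```

View pics/w10.png

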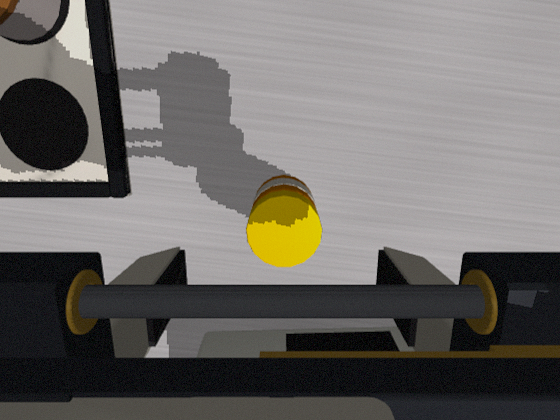

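```bash
sed -i "s/<.06)$/<.06)\&(P[:,2]<s['position'][2]+.035)/" h.py; python3 - <<'E'
from h import *
print(onplane(cam("wrist"),(284,230),.075)); wcap('yellow',.075)
E
```

```text
[[0.612474   0.28322283 0.075     ]]
yellow top 0.07659053523601343 mean [0.6117 0.2835 0.0755] ray [0.612  0.2835 0.075 ] tcp [0.6118 0.2827 0.147 ] 19.3667
```

Aligned. Descending to z = 0.045 and gripping.

Call:
{"method": "step_arm", "body": {
  "series": [
    [[0.09,0.001,0.001,-0.015,0],[0.09,0.001,0.001,-0.04,0],[0.09,0.001,0.001,-0.065,0],[0.09,0.001,0.001,-0.085,0],[0.09,0.001,0.001,-0.097,0],[0.09,0.001,0.001,-0.102,0],[0.09,0.001,0.001,-0.102,0],[0.09,0.001,0.001,-0.102,0],[0.04,0.001,0.001,-0.102,0],[0.04,0.001,0.001,-0.102,0],[0.04,0.001,0.001,-0.102,0],[0.04,0.001,0.001,-0.102,0],[0.04,0.001,0.001,-0.102,0],[0.04,0.001,0.001,-0.102,0],[0.04,0.001,0.001,-0.102,0]]
  ]
}}

```text
clock: 20.67
position: [0.6133, 0.2837, 0.0461]
ee_rot: [-0.184, 3.123, -0.002]
force: [0.3, 0.9, 0.4]
width: 0.523
```

Call:
{"method": "step_arm", "body": {
  "series": [
    [[0.04,0,0,0.01,0],[0.04,0,0,0.03,0],[0.04,0,0,0.055,0],[0.04,0,-0.005,0.08,0],[0.04,0,-0.02,0.095,-1],[0.04,-0.001,-0.045,0.1,-3],[0.04,-0.002,-0.075,0.1,-5],[0.04,-0.003,-0.105,0.1,-7],[0.04,-0.004,-0.135,0.1,-9],[0.04,-0.005,-0.165,0.1,-11],[0.04,-0.006,-0.2,0.1,-13],[0.04,-0.007,-0.235,0.1,-15],[0.04,-0.008,-0.27,0.1,-17],[0.04,-0.009,-0.3,0.1,-19],[0.04,-0.01,-0.33,0.1,-21],[0.04,-0.011,-0.36,0.1,-21],[0.04,-0.011,-0.385,0.1,-21],[0.04,-0.011,-0.405,0.1,-21],[0.04,-0.011,-0.417,0.1,-21],[0.04,-0.011,-0.419,0.1,-21]]
  ]
}}

```text
clock: 22.33
position: [0.6013, -0.1393, 0.1463]
ee_rot: [0.396, 3.104, -0.008]
force: [-0.9, -0.3, -0.4]
width: 0.521
```

```bash
python3 - <<'E'
from h import *
I=wcap('yellow',.176);cv2.imwrite("pics/w11.png",I[:,:,::-1])
c=cam("wrist");H=cv2.cvtColor(I,cv2.COLOR_RGB2HSV)
print(observe()['ee_rot'], onplane(c,(283,140),.008))
E
```

```text
yellow top 0.17650898520527944 mean [ 0.5976 -0.1394  0.1755] ray [ 0.5991 -0.1398  0.176 ] tcp [ 0.6013 -0.1393  0.1463] 22.3333
[ 0.39312492  3.104119   -0.00660583] [[ 0.5542317  -0.12513763  0.008     ]]
```

View pics/w11.png

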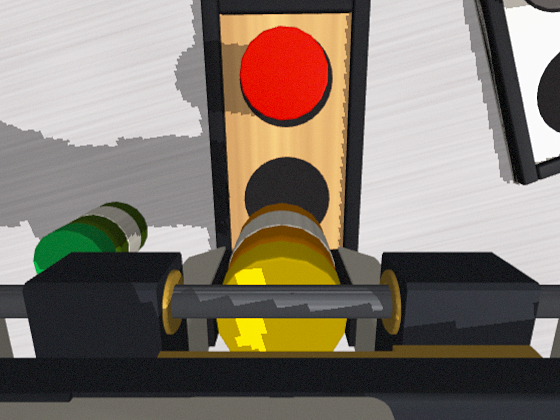

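```bash
python3 - <<'E'
from h import *
c=cam("wrist");P=onplane(c,[(287,157),(245,197),(329,197)],.008)*1e3;print(P)
t=np.array([.97,-.2425]);print(P[0,:2]+34*t,(P[1,:2]+P[2,:2])/2)
E
```

```text
[[ 567.56602078 -125.35150673    8.        ]
 [ 590.10724198 -165.68250216    8.        ]
 [ 606.80544708 -100.66053577    8.        ]]
[ 600.54602078 -133.59650673] [ 598.45634453 -133.17151897]
```

Call:
{"method": "step_arm", "body": {
  "series": [
    [[0.04,0.001,0.003,-0.01,0],[0.04,0.001,0.005,-0.025,0],[0.04,0.001,0.005,-0.045,0],[0.04,0.001,0.005,-0.065,0],[0.04,0.001,0.005,-0.08,0],[0.04,0.001,0.005,-0.087,0],[0.04,0.001,0.005,-0.091,0],[0.04,0.001,0.005,-0.093,0],[0.04,0.001,0.005,-0.093,0],[0.04,0.001,0.005,-0.093,0]]
  ]
}}

```text
clock: 23.22
position: [0.6033, -0.1312, 0.0539]
ee_rot: [0.391, 3.103, -0.006]
force: [0.7, 0.0, -1.8]
width: 0.518
```

Call:
{"method": "step_arm", "body": {
  "series": [
    [[0.04,-0.001,-0.002,0,0],[0.04,-0.001,-0.002,0,0],[0.06,-0.001,-0.002,0,0],[0.075,-0.001,-0.002,0,0],[0.08,-0.001,-0.002,0,0],[0.08,-0.001,-0.002,0,0],[0.08,0,-0.002,0.01,0],[0.08,0,-0.002,0.03,0],[0.08,0,-0.002,0.06,0],[0.08,0,-0.002,0.09,0],[0.08,0,-0.002,0.115,0],[0.08,0,-0.002,0.115,0]]
  ]
}}

```text
clock: 24.22
position: [0.6063, -0.1341, 0.1752]
ee_rot: [0.391, 3.094, -0.006]
force: [1.9, -0.1, 0.8]
width: 0.871
```

```bash
python3 - <<'E'
from h import *
I=wcap('yellow',.083);cv2.imwrite("pics/w12.png",I[:,:,::-1])
E
```

```text
yellow top 0.08462129505245872 mean [ 0.6014 -0.1336  0.0842] ray [ 0.6505 -0.1116  0.083 ] tcp [ 0.6063 -0.1341  0.1752] 24.2167
```

View pics/w12.png

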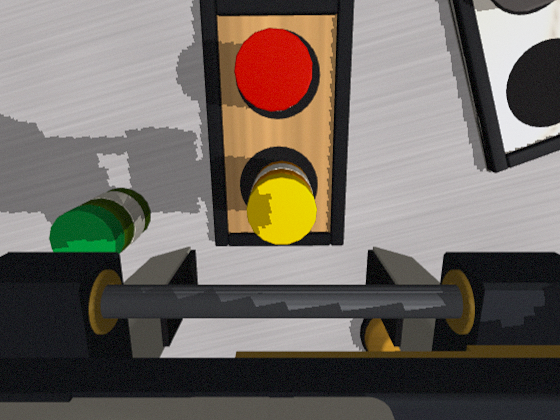

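Yellow is at (601,-134), upright on its spot. Next is the green jar.

Call:
{"method": "step_arm", "body": {
  "series": [
    [[0.09,-0.001,-0.01,0,0],[0.09,-0.003,-0.03,0,0],[0.09,-0.006,-0.055,0,0],[0.09,-0.009,-0.08,0,0],[0.09,-0.012,-0.105,0,0],[0.09,-0.014,-0.125,-0.005,0],[0.09,-0.015,-0.137,-0.015,0],[0.09,-0.015,-0.142,-0.025,0],[0.09,-0.015,-0.142,-0.03,0],[0.09,-0.015,-0.142,-0.03,0]]
  ]
}}

```text
clock: 25.1
position: [0.5894, -0.274, 0.1401]
ee_rot: [0.39, 3.101, -0.003]
force: [0.9, 1.1, -0.3]
width: 0.984
```

```bash
python3 - <<'E'
from h import *
I=wcap('green',.075);cv2.imwrite("pics/w13.png",I[:,:,::-1])
E
```

```text
green top 0.07656828450411081 mean [ 0.5893 -0.2784  0.0755] ray [ 0.5895 -0.2785  0.075 ] tcp [ 0.5894 -0.274   0.1401] 25.1
```

View pics/w13.png

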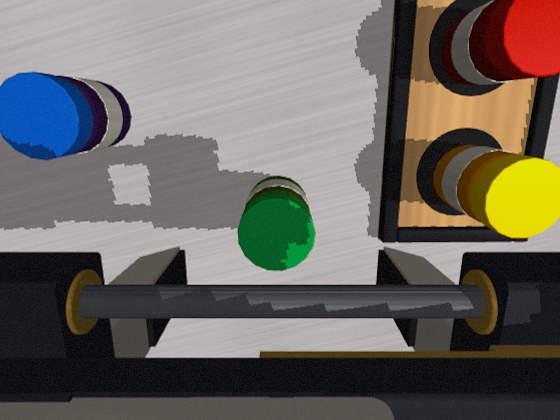

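Call:
{"method": "step_arm", "body": {
  "series": [
    [[0.09,0,-0.003,-0.015,0],[0.09,0,-0.003,-0.04,0],[0.09,0,-0.003,-0.065,0],[0.09,0,-0.003,-0.083,0],[0.09,0,-0.003,-0.092,0],[0.09,0,-0.003,-0.096,0],[0.09,0,-0.003,-0.096,0],[0.09,0,-0.003,-0.096,0],[0.04,0,-0.003,-0.096,0],[0.04,0,-0.003,-0.096,0],[0.04,0,-0.003,-0.096,0],[0.04,0,-0.003,-0.096,0],[0.04,0,-0.003,-0.096,0],[0.04,0,-0.003,-0.096,0],[0.04,0,-0.003,-0.096,0]]
  ]
}}

```text
clock: 26.4
position: [0.59, -0.2768, 0.0452]
ee_rot: [0.388, 3.1, -0.003]
force: [-0.5, -1.5, 0.1]
width: 0.524
```

Call:
{"method": "step_arm", "body": {
  "series": [
    [[0.04,0,0,0.01,0],[0.04,0,0,0.03,0],[0.04,0,0,0.06,0],[0.04,0,0,0.09,0],[0.04,0,0.005,0.12,0],[0.04,0,0.02,0.135,1],[0.04,-0.001,0.045,0.14,3],[0.04,-0.002,0.075,0.14,5],[0.04,-0.003,0.105,0.14,7],[0.04,-0.005,0.14,0.14,9],[0.04,-0.006,0.175,0.14,11],[0.04,-0.007,0.21,0.14,13],[0.04,-0.009,0.245,0.14,15],[0.04,-0.01,0.28,0.14,17],[0.04,-0.012,0.31,0.14,19],[0.04,-0.013,0.335,0.14,21],[0.04,-0.014,0.355,0.14,21],[0.04,-0.015,0.368,0.13,21],[0.04,-0.015,0.373,0.115,21],[0.04,-0.015,0.373,0.1,21]]
  ]
}}

```text
clock: 28.07
position: [0.5743, 0.0988, 0.1442]
ee_rot: [-0.188, 3.118, 0.003]
force: [-1.1, 0.2, -1.9]
width: 0.519
```

```bash
python3 - <<'E'
from h import *
I=wcap('green',.176);cv2.imwrite("pics/w14.png",I[:,:,::-1])
c=cam("wrist");np.savez("c14.npz",K=c[0],p=c[1],A=c[2])
E
```

```text
green top 0.1753865153369733 mean [0.5713 0.0974 0.1743] ray [0.5729 0.0975 0.176 ] tcp [0.5743 0.0988 0.1442] 28.0667
```

View pics/w14.png

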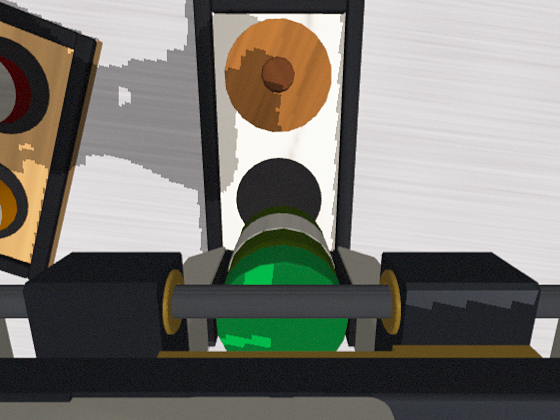

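```bash
python3 - <<'E'
from h import *
c=cam("wrist");P=onplane(c,[(279,158),(236,197),(321,197)],.008)*1e3
print(P[0,:2]+34*np.array([.993,.119]),(P[1,:2]+P[2,:2])/2)
E
```

```text
[570.66079916  94.181181  ] [567.2553227  93.3311899]
```

Call:
{"method": "step_arm", "body": {
  "series": [
    [[0.04,-0.001,-0.002,-0.01,0],[0.04,-0.001,-0.002,-0.025,0],[0.04,-0.001,-0.002,-0.045,0],[0.04,-0.001,-0.002,-0.065,0],[0.04,-0.001,-0.002,-0.08,0],[0.04,-0.001,-0.002,-0.087,0],[0.04,-0.001,-0.002,-0.09,0],[0.04,-0.001,-0.002,-0.091,0],[0.04,-0.001,-0.002,-0.091,0],[0.04,-0.001,-0.002,-0.091,0]]
  ]
}}

```text
clock: 28.95
position: [0.5708, 0.0945, 0.0511]
ee_rot: [-0.186, 3.124, -0.0]
force: [-6.3, -2.5, 11.7]
width: 0.521
```

Call:
{"method": "step_arm", "body": {
  "series": [
    [[0.04,0.001,0.001,0.002,0],[0.04,0.002,0.001,0.002,0],[0.04,0.002,0.001,0.002,0],[0.06,0.002,0.001,0.002,0],[0.075,0.002,0.001,0.002,0],[0.08,0.002,0.001,0.002,0],[0.08,0.002,0.001,0.002,0],[0.08,0.002,0.001,0.01,0],[0.08,0.002,0.001,0.03,0],[0.08,0.002,0.001,0.06,0],[0.08,0.002,0.001,0.09,0],[0.08,0.002,0.001,0.12,0],[0.08,0.002,0.001,0.12,0]]
  ]
}}

```text
clock: 30.03
position: [0.576, 0.096, 0.1776]
ee_rot: [-0.185, 3.115, 0.003]
force: [1.2, 0.2, -0.1]
width: 0.869
```

```bash
python3 - <<'E'
from h import *
I=wcap('green',.083);cv2.imwrite("pics/w15.png",I[:,:,::-1])
E
```

```text
green top 0.0846303371859903 mean [0.5719 0.0944 0.0835] ray [0.5717 0.0944 0.083 ] tcp [0.576  0.096  0.1776] 30.0333
```

View pics/w15.png

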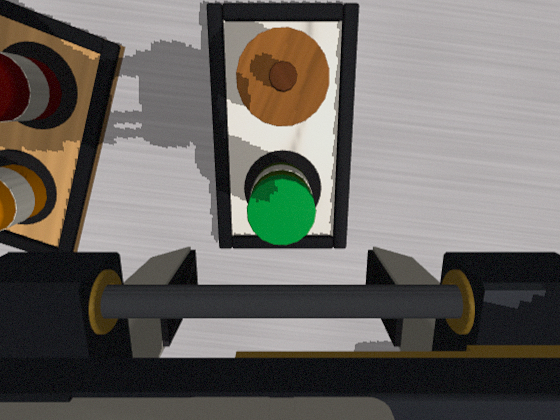

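All five are placed. I'll retreat toward the robot's left, clear of the trays, and check everything from the fixed cameras.

Call:
{"method": "step_arm", "body": {
  "series": [
    [[0.08,0,0,0.02,0],[0.08,0,0.01,0.05,0],[0.08,-0.01,0.04,0.08,0],[0.08,-0.03,0.075,0.09,0],[0.08,-0.05,0.11,0.09,0],[0.08,-0.075,0.145,0.09,0],[0.08,-0.1,0.18,0.09,0],[0.08,-0.125,0.215,0.09,0],[0.08,-0.15,0.25,0.09,0],[0.08,-0.175,0.28,0.09,0],[0.08,-0.195,0.31,0.09,0],[0.08,-0.215,0.335,0.09,0],[0.08,-0.23,0.35,0.09,0],[0.08,-0.23,0.35,0.09,0],[0.08,-0.23,0.35,0.09,0]]
  ]
}}

```text
clock: 31.33
position: [0.3436, 0.4464, 0.2643]
ee_rot: [-0.19, 3.118, 0.001]
force: [0.8, 0.1, -0.2]
width: 0.872
```

```bash
python3 - <<'E'
from h import *
o=dict(red=(.5125,-.113,.075),yellow=(.6005,-.135,.075),green=(.574,.097,.075),lid=(.485,.086,.066),blue=(.491,-.388,.067),bell=(.775,-.058,.036))
for n in("top","scene"):
    c=cam(n);I,D=eyes.get_image(n);cv2.imwrite(f"pics/{n}16.png",I[:,:,::-1])
    P,uv=pts(c,D,np.ones(D.shape,bool))
    for k,(x,y,z) in o.items():
        m=(np.hypot(P[:,0]-x,P[:,1]-y)<.045)&(P[:,2]>z-.005)&(P[:,2]<z+.05)
        t=m&(P[:,2]>np.percentile(P[m,2],97)-.006)
        print(n,k,"off mm",((P[t].mean(0)-(x,y,0))*1e3).round(1))
    m=(np.hypot(P[:,0]-.485,P[:,1]-.086)<.045)&(P[:,2]>.054)&(P[:,2]<.066);q=P[m]
    print(n,"disc",(q.min(0)+q.max(0))*500)
print(observe()['position'])
E
```

```text
top red off mm [ 2.8 -1.8 86. ]
top yellow off mm [ 2.6  2.5 85.4]
top green off mm [ 1.1 -2.7 86.1]
top lid off mm [ 1.4  0.7 81.9]
top blue off mm [-0.5 -0.4 78.2]
top bell off mm [-3.3 -1.9 41.7]
top disc [486.52015149  87.30791548  60.02384404]
scene red off mm [ 3.  -0.7 82.4]
scene yellow off mm [ 2.4  3.5 82.3]
scene green off mm [-0.3 -0.4 82.4]
scene lid off mm [ 1.7  1.3 80.2]
scene blue off mm [-0.2  0.8 74.5]
scene bell off mm [ 0.5  1.1 41.8]
scene disc [485.53162302  87.00080061  59.7336985 ]
[0.34578027 0.44470556 0.26458692]
```

View pics/scene16.png

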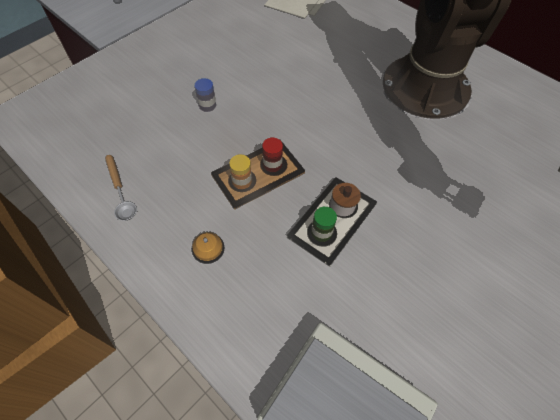

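View pics/top16.png

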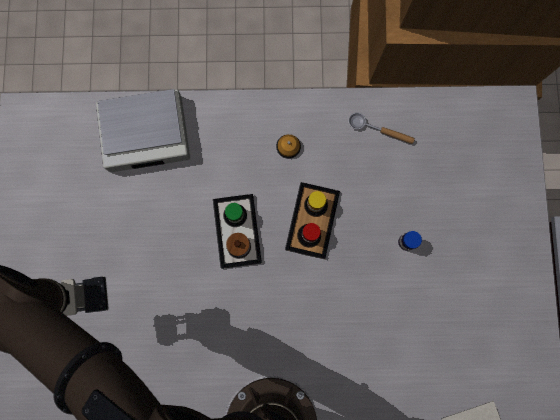

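Everything is within about 4 mm of its spot, upright, and the blue jar and bell have not moved. Handing in.

```bash
python3 -c "
from cell import arm
print(arm.sign_off())"
```

```text
the job is handed in; nothing more can be done
None
```

Both trays are set out, and I handed the job in at about 31 s of the 131 s allowed; the hand-in gives no verdict. The red and yellow jars stand on the wood tray's near and far spots. The bowl with its lid and the green jar stand on the marble tray's near and far spots.

**Last checks (top and scene cameras, arm withdrawn):**
- **Jars:** each cap is within about 4.5 mm of its spot. Cap tops read 82–86 mm against 83 mm expected.
- **Lid:** within about 2 mm of the bowl's spot and level. Its disc top is at about 60 mm (59 mm expected), so it is seated.
- **Blue jar and bell:** the blue jar is unmoved within 1 mm. The bell reads within about 4 mm of its first position, which is within camera noise, and the arm never went near it.

**Disagreements:**
- The cameras differed by 2–4 mm on some positions. On the marble far spot, the wrist view gave (570,94) mm and the fixed views (574,97) mm, so I aimed between them.
- The top camera reads jar tops about 3–5 mm higher than the scene camera.
- Setting down the green jar pressed it on the liner with about 12 N. I eased off before letting go.

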